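# Push a used sauce pot through the splash flap into the soak pan

### The arm

A 6-joint arm with a two-finger parallel gripper is mounted at the origin on the work surface. World frame = base frame: x ahead of the robot, y to its left, z up, the work surface at z = 0. Lengths are in m, angles in rad, forces in N, time in s.
With the tool pointing down it reaches from about 0.375 to 0.975 m from the base axis. Payload 3.8 kg.
Tool frame: the origin (TCP) lies midway between the tips of the shut fingers; the grasp point (between the pads) lies 19 mm behind it; z points along the fingers, y is the direction in which the jaws open and shut (so a half turn about z gives the same grasp; the last joint's range is limited). The gripper opens to 85 mm and grips with 20 to 120 N. Pads are 22 mm wide; open, the fingers measure 114 mm over their backs; the gripper's body (76 mm by 85 mm) begins 54 mm behind the grasp point. The pads swing forward as they close: fully open they stand 13 mm farther back than shut.
Start: joints at [1.238, 0.264, 1.604, -0, 1.274, -0.037], TCP at [0.197, 0.646, 0.231] pointing down, gripper open.
Joint ranges: [-2.63, 2.63], [-0.94, 2.18], [0.31, 2.57], [-1.31, 4.45], [0, 2.66], [-2.55, 2.55]. Speed limits (rad/s): [2.57, 2.57, 3.14, 3.14, 3.14, 3.14].

### API

Orientations are given as a rotation vector (axis times angle).
In Python, from workcell import bot gives the robot as it stands.
- The arm moves only by the tool drive_tool, never from a script. Its argument "deltas" is a list of rows, each an object with "hand": the opening, from 0 (shut) to 1 (fully open); "offset": the shift along the world's x, y, z in cm, a list of three; "angular": the turn, a rotation vector about the world's x, y, z in degrees, a list of three. A call has 1 to 8 rows; each row is the pose to reach, as a shift and turn from the pose commanded when the call began; what a row does not reach only later rows make up. A row lasts 1/8 s, in which the tool goes at most 62.5 mm and 10.7 degrees, less where a joint would pass 70% of its speed; a pose out of reach is approached as far as the arm can. A call with a gripper value outside its range is refused whole. The fingers move at their own pace and stop on an object; "force" is the grip in N (left out, the last holds). Time passes only in rows, so rows that repeat a pose let the fingers close. It gives the time, the measured TCP pose, the force and the opening at its end, in the units of the state.
- bot.read_state(): the state, without advancing time (a new reading comes with each control period).
- bot.read_camera(name): name is "side" or "top" or "wrist"; returns a dict with "frame" (384x512x3 uint8, blue, green, red), "mtx" (3x3 intrinsics, pixels), "R" (3x3) and "t" (3): a world point X has camera coordinates R X + t. Camera axes: x right, y down, z forward; pixel columns grow to the right and rows downward; lengths in m; the calibration is good to about 2 mm. A picture is of the moment at which its call begins. There is no depth.
- bot.finish_job(): hands the job in, once; it reports no verdict.
The state is a dict: "time": time; "q": joint angles; "joint_vel": joint speeds; "joint_torque": joint torques, N m; "tool_pos": TCP position; "tcp_rot": TCP orientation; "wrist_force": force on the tool from outside, world axes, zero at the start; "torque": the same for the moment, N m; "width": opening from 0.0 (shut) to 1.0 (fully open).
Only numpy, scipy, OpenCV 4.12 (cv2) and the standard library are available. Lean on these libraries where they do the work, as an engineer would, in place of code of your own. Each camera call takes 0.05 s, during which the arm holds its last target. There are 200 camera calls.

### The job

The used sauce pot standing on the landing has to go into the soak pan behind the splash guard: push the guard's self-closing flap open with one finger and, while that finger keeps it open, push the pot through the gap with the other finger so that it drops into the pan. The pot itself must not touch the flap and must not be picked up. Then draw back so that the flap falls shut, and leave all the other things where they stand.

Things in the scene. Friction and masses are not known exactly. Their poses are not given: they have to be found in the camera images.
- station: Fixed steel wash-up station, turned up to 20 degrees. Origin on the table (z = 0) under the middle of the flap's opening; x points away from the robot through the opening, y left, z up. Its landing is a flat deck 75 mm above the table, x = -190 to +6 mm, y = -105 to +145 mm; beyond x = +6 mm things drop into the soak pan. Everything is open above.
- opening (a point): Middle of the opening's sill: station x = 0, y = 0, at the landing's height (75 mm). The splash guard, 6 mm thick, stands on the landing along station x = 0, its top 45 mm above the landing. The opening, closed by the flap, spans station y = -57 to +52 mm. Left of it stands the hinge post, 12 mm across, centre y = +57 mm, top 52 mm above the landing.
- fence (a point): Robot-side end of a straight guide fence on the right of the lane, on its inner face at landing height (station x = -190, y = -55 mm). The fence runs from here along station x up to the guard; 22 mm high, 6 mm thick. It can guide the pot. Between fence and hinge only the pot stands on the landing.
- flap_hinge (a point): Hinge axis (vertical) of the flap, at the left edge of the opening: station x = 0, y = +52 mm, 26 mm above the landing.
- flap_tip (a point): Free edge of the black plastic flap, 102 mm from the hinge, half-way up. The flap is 4 mm thick and 40 mm high, from 6 to 46 mm above the landing.
- flap (a joint): Angle of the flap, rad: 0 shut (across the opening), growing as its free edge swings away from the robot (+x), up to 1.5. It opens only that way. A spring always shuts it: about 0.05 N m at 0 and 0.11 N m at 1.5, some 2 to 3 N when pushed 25 mm from the hinge.
- pot_center (a point): The used sauce pot: an upright white round pot with a flat black lid, a closed plain cylinder 46 mm across and 40 mm high, about 90 g; this point is its centre, 20 mm above its foot. It starts on the landing in the lane between hinge and fence, 55 to 120 mm on the robot's side of the flap. It slides on the landing, but can jam if wedged hard against the fence.
- pan_floor (a point): Middle of the inner floor of the steel soak pan beyond the guard, 6 mm above the table. Inside, the pan is 162 mm along station x and 192 mm along y, with its rim 61 mm above the table.
- ramekin: Leave alone: empty white ramekin, 58 wide and 36 high, standing on the landing to the left of the lane (mm). Origin at its foot.
- dip_cup: Leave alone: empty steel dip cup, 48 wide and 34 high, standing on the landing to the left of the lane (mm). Origin at its foot.
- sauce_bottle: Leave alone: white sauce bottle, 54 wide and 170 high, on the table to the right (mm). Origin at its foot.
- spice_jar: Leave alone: amber spice jar, 52 wide and 85 high, on the table to the right (mm). Origin at its foot.
- prep_bowl: Leave alone: steel prep bowl, 130 wide and 55 high, on the table to the left (mm). Origin at its foot.
- mug: Leave alone: white mug, 80 wide and 90 high, on the table to the right (mm). Origin at its foot.
- spatula: Leave alone: spatula lying on the table to the left (mm). Origin under its middle.
- tin: Leave alone: steel tin, 72 wide and 100 high, on the table to the right (mm). Origin at its foot.
- pot: The same sauce pot; origin at the middle of its foot, z up through the lid.
Not all that is in view belongs to the job. What is shaped like the pot but purple is not meant.

How it is judged:
By the outcome, as a careful person would: the job done as asked, in the order asked, and still so for the second after the job is handed in, with the robot touching nothing.
It also fails if it takes over 48 s, if anything falls off the work surface, if the arm or the gripper's body presses on something with over 40 N, if the wrist force passes 120 N, or if a joint passes its speed limit or range.

## Working session

There is one attempt and no reset: what is moved stays moved. The work goes in short steps, Python scripts to look and compute and a tool call to move; the robot and the scene stay as the last step left them, time stands still between calls to the robot, and variables do not carry over. Pictures are saved under pics/ and viewed, about 8 in all and at most 12, crops included, and the job is handed in when it is done.

Besides the shell and the picture viewer there is one more tool, called as a command line: name --argument value ..., lists and objects as JSON in quotes. drive_tool: Moves the arm, as the interface text tells. Its arguments: {"type":"object","properties":{"deltas":{"type":"array"},"force":{"type":"number"}},"required":["deltas"]}

```bash
mkdir -p pics
cat > h.py <<'E'
import numpy as np,cv2
from workcell import bot
def snap(n,f):
    c=bot.read_camera(n);cv2.imwrite('pics/'+f+'.png',c['frame']);np.savez('pics/'+f+'.npz',m=c['mtx'],R=c['R'],t=c['t'],f=c['frame']);return c
def ray(f,uv,z):
    c=np.load('pics/'+f+'.npz');d=c['R'].T@np.linalg.solve(c['m'],[uv[0],uv[1],1.]);o=-c['R'].T@c['t'];return o+d*(z-o[2])/d[2]
def proj(f,X):
    c=np.load('pics/'+f+'.npz');p=c['m']@(c['R']@np.array(X)+c['t']);return p[:2]/p[2]
E
python3 - <<'E'
from h import *
for n in('top','side'):
    c=snap(n,n+'0');print(n,-c['R'].T@c['t'],c['R'][2])
a=[cv2.resize(cv2.imread(f'pics/{n}0.png'),(800,600),interpolation=cv2.INTER_CUBIC) for n in('top','side')]
for n,i in zip(('top','side'),a): cv2.imwrite(f'pics/{n}0b.png',i)
s=bot.read_state();print(s)
E
```

```text
top [ 0.36476574 -0.0364647   1.461494  ] [ 0.09834874  0.004482   -0.99514192]
side [-0.22609809 -0.77879153  1.09435775] [ 0.50413901  0.52036347 -0.68925012]
{'time': 0.1, 'q': array([ 1.23809797e+00,  2.64696994e-01,  1.60527077e+00, -6.61508496e-07,
        1.27370083e+00, -3.69143747e-02]), 'joint_vel': array([ 0.00061801, -0.00271369, -0.00119369, -0.00070118,  0.0015199 ,
        0.00014923]), 'joint_torque': array([ 1.45732582e-03, -5.16706502e+01, -3.68589377e+01, -1.41782825e-04,
        6.19133381e-03, -4.42158114e-05]), 'tool_pos': array([0.19654575, 0.64504388, 0.2300556 ]), 'tcp_rot': array([-0.4628679 , -3.10692045,  0.00320515]), 'wrist_force': array([ 0.17447846,  0.00402053, -1.00802896]), 'torque': array([ 0.02573233,  0.01555165, -0.03926612]), 'width': 1.0001879824790258}
```

View pics/top0b.png

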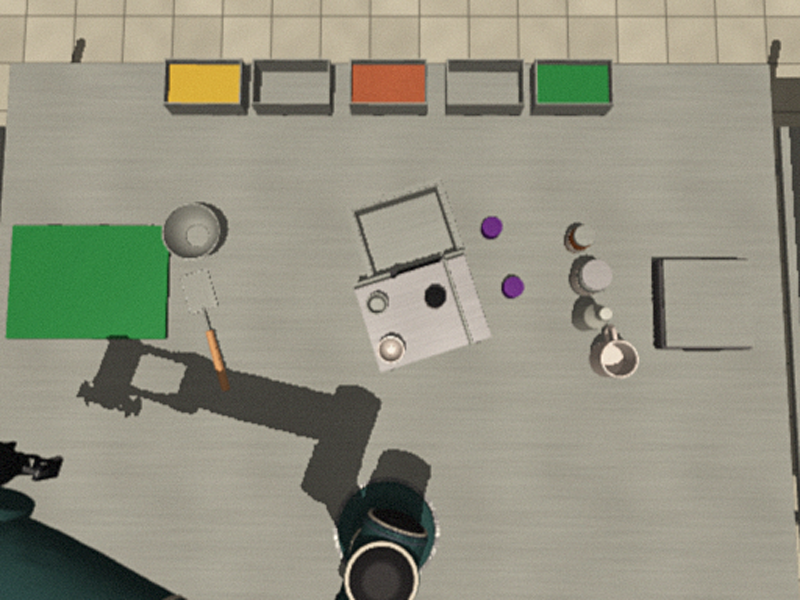

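View pics/side0b.png

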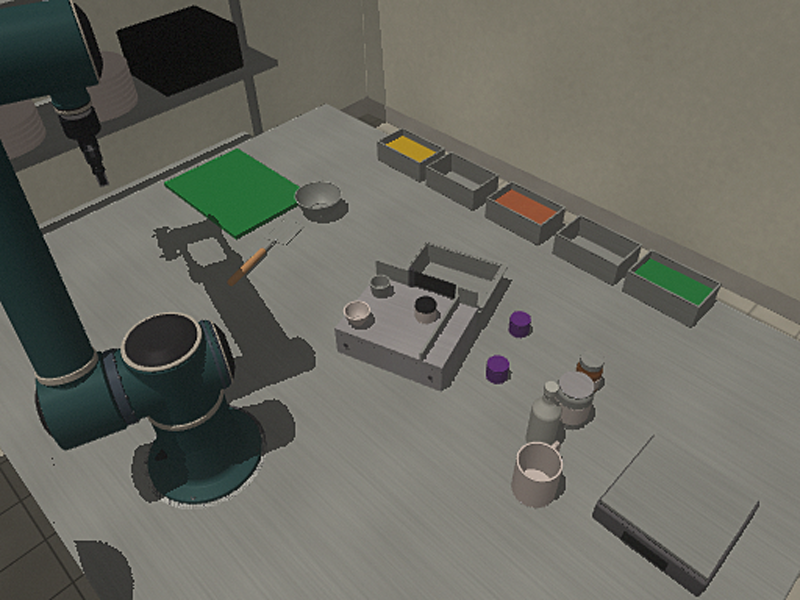

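Run:
```python
from h import *
f=np.load('pics/top0.npz')['f']
cv2.imwrite('pics/c1.png',cv2.resize(f[115:240,220:320],None,fx=6,fy=6,interpolation=cv2.INTER_CUBIC)[:600] if 0 else cv2.resize(f[115:240,220:320],(480,600),interpolation=cv2.INTER_CUBIC))
```

```text
(no output)
```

View pics/c1.png

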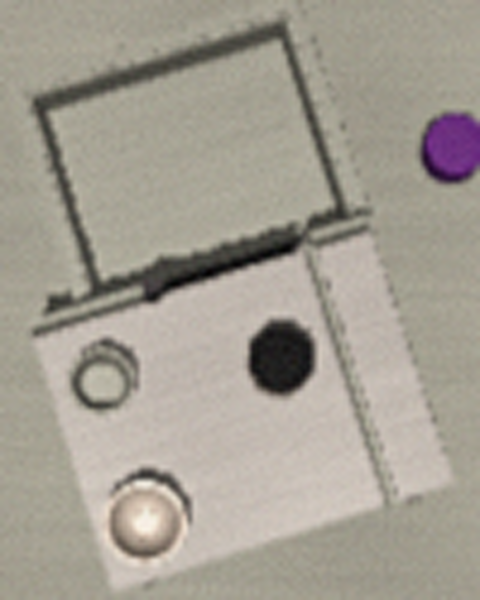

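Run:
```python
from h import *
P=lambda u,v,z: ray('top0',((u+.5)/4.8-.5+220,(v+.5)/4.8-.5+115),z)
A=P(113,590,.075);B=P(452,487,.075);d=A-B;print(A,B,np.linalg.norm(d))
gl=P(35,332,.12);gr=P(372,225,.12);print('guard near edge',gl,gr,np.linalg.norm(gl-gr))
for e in(d,gl-gr): print(np.degrees(np.arctan2(-e[0],e[1])))
a=np.arctan2(-d[0],d[1]);a=np.arctan2(-(d+gl-gr)[0],(d+gl-gr)[1])
ex=np.array([np.cos(a),np.sin(a),0]);ey=np.array([-np.sin(a),np.cos(a),0])
O1=A+.19*ex-.145*ey;O2=B+.19*ex+.105*ey;print('O',O1,O2)
O3=gr+.003*ex+.105*ey; print(O3)
O=(O1+O2)/2;O[2]=0
for n,(u,v,z) in dict(pot=(281,357,.115),post=(152,285,.127),fence=(387,502,.097),fenceG=(308,248,.097),cup=(102,382,.109),ram=(146,521,.111),gl=(35,332,.12),gr=(372,225,.12),panfl=(35,102,.061),panfr=(283,25,.061)).items():
    X=P(u,v,z);print(n,X.round(4),((X-O)@ex*1000).round(1),((X-O)@ey*1000).round(1))
```

```text
[0.34829579 0.01309684 0.075     ] [ 0.42073871 -0.22383438  0.075     ] 0.2477587132793009
guard near edge [0.52388551 0.06589354 0.12      ] [ 0.59845479 -0.16476632  0.12      ] 0.24241399979113373
17.001278325033326
17.915335681862256
O [ 0.57303816 -0.06824113  0.075     ] [ 0.5704989  -0.06668195  0.075     ]
[ 0.56982416 -0.06370056  0.12      ]
pot [ 0.5077 -0.1024  0.115 ] -71.6 -14.1
post [ 0.5555 -0.014   0.127 ] 0.5 55.8
fence [ 0.4094 -0.176   0.097 ] -187.5 -54.9
fenceG [ 0.5861 -0.1222  0.097 ] -2.7 -56.6
cup [0.4907 0.0203 0.109 ] -51.0 108.1
ram [ 0.3955 -0.0104  0.111 ] -151.0 107.3
gl [0.5239 0.0659 0.12  ] -5.7 141.6
gr [ 0.5985 -0.1648  0.12  ] -3.7 -100.8
panfl [0.698  0.0721 0.061 ] 162.3 95.3
panfr [ 0.7552 -0.107   0.061 ] 163.1 -92.7
```

The top view fits the given sizes: the station is turned about 17.4° with its origin near (0.571, -0.067), and the pot is at station (-72, -14) mm. First I'll nudge the pot to the fence with shut fingers. Then I'll open the hand for the two-finger push.

drive_tool --deltas '[{"hand": 0,"offset": [27.9,-71.8,0],"angular": [0,0,-25.6]},{"hand": 0,"offset": [27.9,-71.8,0],"angular": [0,0,-25.6]},{"hand": 0,"offset": [27.9,-71.8,0],"angular": [0,0,-25.6]},{"hand": 0,"offset": [27.9,-71.8,0],"angular": [0,0,-25.6]},{"hand": 0,"offset": [27.9,-71.8,0],"angular": [0,0,-25.6]},{"hand": 0,"offset": [27.9,-71.8,0],"angular": [0,0,-25.6]},{"hand": 0,"offset": [27.9,-71.8,0],"angular": [0,0,-25.6]},{"hand": 0,"offset": [27.9,-71.8,0],"angular": [0,0,-25.6]}]' --force 20

```text
time: 1.1
tool_pos: [0.3779, 0.1777, 0.2311]
tcp_rot: [1.139, 2.928, 0.0]
wrist_force: [1.5, 0.5, -0.7]
width: 0.003
```

drive_tool --deltas '[{"hand": 0,"offset": [9.8,-25.1,0],"angular": [0,0,0]},{"hand": 0,"offset": [9.8,-25.1,0],"angular": [0,0,0]},{"hand": 0,"offset": [9.8,-25.1,0],"angular": [0,0,0]},{"hand": 0,"offset": [9.8,-25.1,0],"angular": [0,0,0]},{"hand": 0,"offset": [9.8,-25.1,0],"angular": [0,0,0]},{"hand": 0,"offset": [9.8,-25.1,0],"angular": [0,0,0]},{"hand": 0,"offset": [9.8,-25.1,0],"angular": [0,0,0]}]'

```text
time: 1.98
tool_pos: [0.4752, -0.0702, 0.2309]
tcp_rot: [-1.138, -2.927, -0.001]
wrist_force: [-0.9, 0.2, -0.4]
width: -0.004
```

Run:
```python
from h import *
s=bot.read_state();print(s['tool_pos'],s['tcp_rot'])
c=snap('wrist','w1');cv2.imwrite('pics/w1b.png',cv2.resize(c['frame'],(800,600)))
a=np.radians(17.4);ex=np.array([np.cos(a),np.sin(a),0]);ey=np.array([-np.sin(a),np.cos(a),0]);O=np.array([.571,-.067,0])
for n,p in dict(sill=(0,0,75),fence=(-190,-55,75),fencetopnear=(-190,-55,97),fenceG=(-3,-55,97),post=(0,57,127),pot=(-72,-14,115),tipflapTop=(0,-50,121)).items():
    print(n,(proj('w1',O+ex*p[0]/1e3+ey*p[1]/1e3+[0,0,p[2]/1e3])*1.5625).round())
```

```text
[ 0.47521959 -0.07015191  0.23086879] [-1.13817832e+00 -2.92674736e+00 -6.62407447e-04]
sill [502. 375.]
fence [195. 303.]
fencetopnear [180. 314.]
fenceG [457. 458.]
post [583. 329.]
pot [393. 365.]
tipflapTop [470. 478.]
```

View pics/w1b.png

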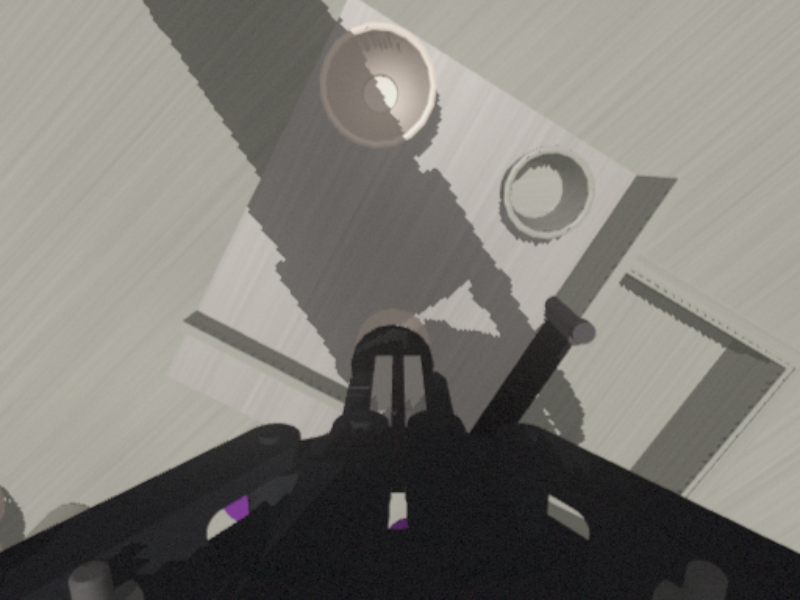

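The wrist view agrees with the model: the post is at (583,329), the fence end at (185,318) and the pot lid at about (393,365), all within about 5 px. Next I go down beside the pot and push it toward the fence.

drive_tool --deltas '[{"hand": 0,"offset": [0,0,-6],"angular": [0,0,0]},{"hand": 0,"offset": [0,0,-11],"angular": [0,0,0]},{"hand": 0,"offset": [0,0,-14.5],"angular": [0,0,0]},{"hand": 0,"offset": [0,0,-14.5],"angular": [0,0,0]},{"hand": 0,"offset": [0,0,-14.5],"angular": [0,0,0]}]'

```text
time: 2.65
tool_pos: [0.4769, -0.0707, 0.0878]
tcp_rot: [1.137, 2.926, 0.001]
wrist_force: [0.4, 0.2, 0.4]
width: 0.001
```

drive_tool --deltas '[{"hand": 0,"offset": [0.3,-0.3,0],"angular": [0,0,0]},{"hand": 0,"offset": [0.6,-0.6,0],"angular": [0,0,0]},{"hand": 0,"offset": [0.9,-0.8,0],"angular": [0,0,0]},{"hand": 0,"offset": [1.2,-1.1,0],"angular": [0,0,0]},{"hand": 0,"offset": [1.5,-1.4,0],"angular": [0,0,0]},{"hand": 0,"offset": [1.8,-1.7,0],"angular": [0,0,0]},{"hand": 0,"offset": [2.0,-1.9,0],"angular": [0,0,0]},{"hand": 0,"offset": [2.0,-1.9,0],"angular": [0,0,0]}]'

```text
time: 3.65
tool_pos: [0.4961, -0.0906, 0.0862]
tcp_rot: [1.14, 2.927, -0.0]
wrist_force: [-0.2, -0.0, 0.2]
width: -0.001
```

Run:
```python
from h import *
s=bot.read_state();print(s['tool_pos'],s['wrist_force'])
c=snap('top','t2');d=snap('side','s2')
f=np.hstack([cv2.resize(c['frame'][140:240,230:310],(400,500),interpolation=cv2.INTER_CUBIC),cv2.resize(d['frame'][140:260,210:306],(400,500),interpolation=cv2.INTER_CUBIC)]);cv2.imwrite('pics/c2.png',f)
```

```text
[ 0.4961168  -0.09063535  0.08622069] [-0.15406081 -0.03341112  0.20800194]
```

View pics/c2.png

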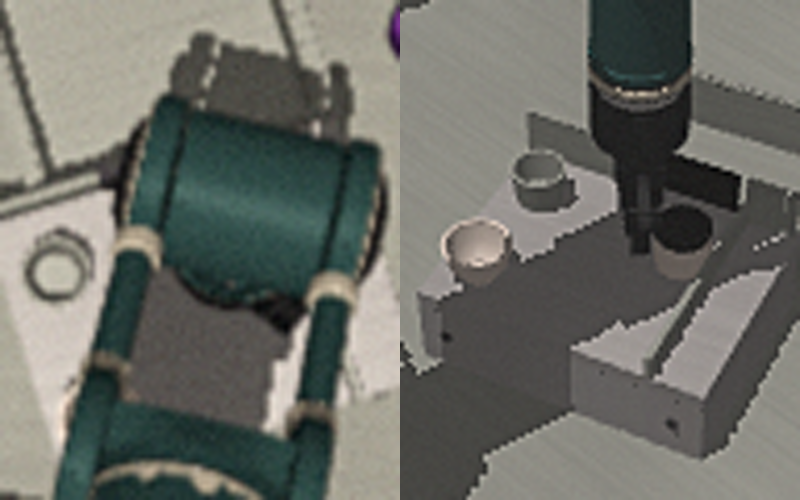

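```bash
cat >> h.py <<'E'
a=np.radians(17.4);ex=np.array([np.cos(a),np.sin(a),0]);ey=np.array([-np.sin(a),np.cos(a),0]);O=np.array([.571,-.067,0])
st=lambda X:(np.array([(X-O)@ex,(X-O)@ey])*1e3).round(1)
W=lambda x,y,z:O+ex*x/1e3+ey*y/1e3+[0,0,z/1e3]
E
python3 - <<'E'
from h import *
s=4.1667
P=lambda u,v,z:st(ray('s2',((u-400)/s+209.6,v/s+139.6),z))
print('lid',P(685,227,.115),'fence near top',P(652,365,.097),'cup',P(540,167,.109),'ram',P(478,243,.111))
print('tcp',st(bot.read_state()['tool_pos']))
E
```

```text
lid [-66.8 -35.6] fence near top [-193.4  -68.5] cup [-50.7 104. ] ram [-151.9  104.3]
tcp [-78.7   0.1]
```

drive_tool --deltas '[{"hand": 0,"offset": [-0.5,0.5,0.1],"angular": [0,0,0]},{"hand": 0,"offset": [-0.5,0.5,5],"angular": [0,0,0]},{"hand": 0.9,"offset": [1.2,0.4,9],"angular": [0,0,0]},{"hand": 0.9,"offset": [1.2,0.4,9],"angular": [0,0,0]},{"hand": 0.9,"offset": [1.2,0.4,9],"angular": [0,0,0]},{"hand": 0.9,"offset": [1.2,0.4,9],"angular": [0,0,0]},{"hand": 0.9,"offset": [1.2,0.4,9],"angular": [0,0,0]},{"hand": 0.9,"offset": [1.2,0.4,9],"angular": [0,0,0]}]'

```text
time: 4.75
tool_pos: [0.5073, -0.0863, 0.1755]
tcp_rot: [-1.139, -2.926, 0.0]
wrist_force: [0.1, -0.2, 0.9]
width: 0.9
```

Run:
```python
from h import *
s=bot.read_state();print(s['tool_pos'],st(s['tool_pos']),s['width'])
c=snap('wrist','w3');f=c['frame'].copy()
f=cv2.resize(f,(800,600))
cv2.imwrite('pics/w3b.png',f)
for n,p in dict(pot=(-66,-32,115),pusher=(-105,-23,170),flapf=(-26,22.7,170),post=(0,57,127),tip=(0,-50,121),fn=(-190,-55,97)).items(): print(n,(proj('w3',W(*p))*1.5625).round())
snap('side','s3')
```

```text
[ 0.50726249 -0.08626799  0.17545929] [-66.6   0.7] 0.9001991784032048
pot [361. 382.]
pusher [256. 377.]
flapf [542. 378.]
post [617. 292.]
tip [469. 487.]
fn [ 99. 278.]
```

View pics/w3b.png

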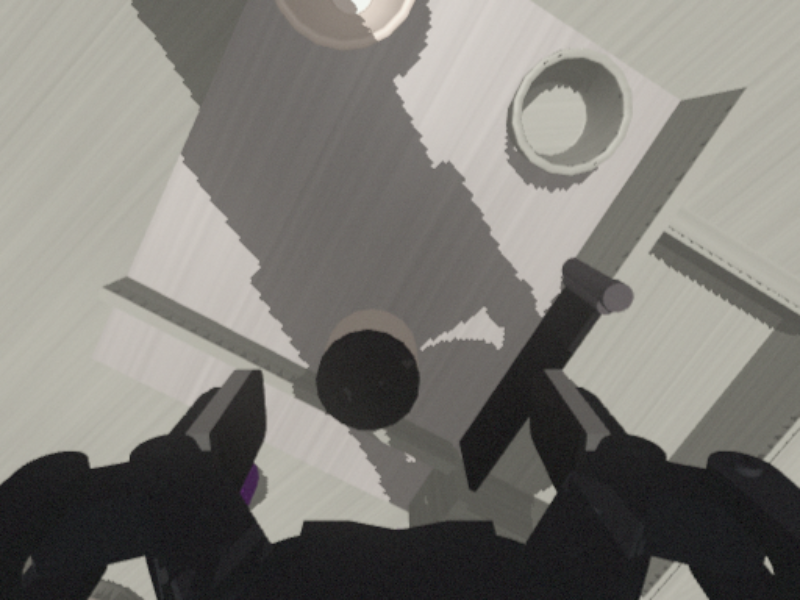

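Run:
```python
from h import *
k=1.5625
print('pot',st(ray('w3',(368/k,380/k),.115)),'post',st(ray('w3',(617/k,297/k),.127)),'tipflap',st(ray('w3',(461/k,442/k),.121)), 'fence end',st(ray('w3',(104/k,287/k),.097)))
T=bot.read_state()['tool_pos'];b=a+np.radians(30);j=np.array([np.cos(b),np.sin(b),0]);p=np.array([-j[1],j[0],0])
for z in(.176,.181,.186,.191):
    for (u,v) in((262,370),(245,370),(545,370),(562,370)):
        X=ray('w3',(u/k,v/k),z)-T;print(z,(u,v),'jaw %.1f perp %.1f'%(X@j*1e3,X@p*1e3))
```

```text
pot [-64.  -29.7] post [ 1.1 55.5] tipflap [-15.2 -32.5] fence end [-186.5  -57.6]
0.176 (262, 370) jaw -41.5 perp 4.2
0.176 (245, 370) jaw -46.7 perp 4.2
0.176 (545, 370) jaw 44.7 perp 4.5
0.176 (562, 370) jaw 49.8 perp 4.5
0.181 (262, 370) jaw -40.0 perp 6.4
0.181 (245, 370) jaw -45.0 perp 6.4
0.181 (545, 370) jaw 43.1 perp 6.7
0.181 (562, 370) jaw 48.1 perp 6.7
0.186 (262, 370) jaw -38.6 perp 8.6
0.186 (245, 370) jaw -43.4 perp 8.6
0.186 (545, 370) jaw 41.5 perp 8.9
0.186 (562, 370) jaw 46.3 perp 8.9
0.191 (262, 370) jaw -37.1 perp 10.9
0.191 (245, 370) jaw -41.7 perp 10.8
0.191 (545, 370) jaw 40.0 perp 11.1
0.191 (562, 370) jaw 44.6 perp 11.1
```

The pot now stands at the fence, at about (-64, -31). The pad tips are about 12 mm above the TCP, with their inner faces at ±38.5 mm. Next I go down and push the first 40 mm.

drive_tool --deltas '[{"hand": 0.9,"offset": [0,0,-5],"angular": [0,0,0]},{"hand": 0.9,"offset": [0,0,-9],"angular": [0,0,0]},{"hand": 0.9,"offset": [0,0,-10.2],"angular": [0,0,0]},{"hand": 0.9,"offset": [0,0,-10.2],"angular": [0,0,0]},{"hand": 0.9,"offset": [0,0,-10.2],"angular": [0,0,0]}]'

```text
time: 5.48
tool_pos: [0.5096, -0.0867, 0.0761]
tcp_rot: [1.139, 2.925, 0.001]
wrist_force: [0.1, 0.1, -0.8]
width: 0.898
```

drive_tool --deltas '[{"hand": 0.9,"offset": [0.48,0.15,0],"angular": [0,0,0]},{"hand": 0.9,"offset": [0.95,0.3,0],"angular": [0,0,0]},{"hand": 0.9,"offset": [1.43,0.45,0],"angular": [0,0,0]},{"hand": 0.9,"offset": [1.91,0.6,0],"angular": [0,0,0]},{"hand": 0.9,"offset": [2.39,0.75,0],"angular": [0,0,0]},{"hand": 0.9,"offset": [2.86,0.9,0],"angular": [0,0,0]},{"hand": 0.9,"offset": [3.34,1.05,0],"angular": [0,0,0]},{"hand": 0.9,"offset": [3.82,1.2,0],"angular": [0,0,0]}]'

```text
time: 6.48
tool_pos: [0.545, -0.0744, 0.0736]
tcp_rot: [-1.138, -2.925, 0.002]
wrist_force: [-4.6, -1.7, 1.4]
width: 0.901
```

Run:
```python
from h import *
s=bot.read_state();print(s['tool_pos'],st(s['tool_pos']),s['width'],s['wrist_force'])
c=snap('wrist','w4');d=snap('side','s4')
f=np.hstack([cv2.resize(c['frame'][100:384,80:512],(480,316)),cv2.resize(d['frame'][150:229,225:305],(320,316),interpolation=cv2.INTER_CUBIC)]);cv2.imwrite('pics/c4.png',f)
```

```text
[ 0.54500343 -0.07439149  0.07355454] [-27.    0.7] 0.9014587194920072 [-4.62058823 -1.70996486  1.38751341]
```

View pics/c4.png

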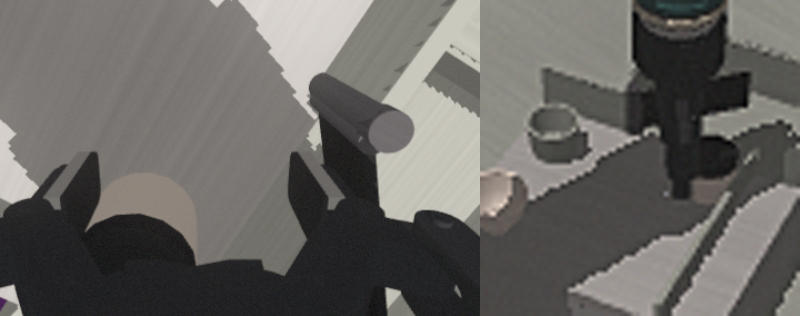

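In the wrist view the pot (about (145,230)) sits against the pusher pad and the flap is swinging open on the other finger. In the side view the pot slides along the fence. I carry on.

drive_tool --deltas '[{"hand": 0.9,"offset": [0.48,0.15,0],"angular": [0,0,0]},{"hand": 0.9,"offset": [0.95,0.3,0],"angular": [0,0,0]},{"hand": 0.9,"offset": [1.43,0.45,0],"angular": [0,0,0]},{"hand": 0.9,"offset": [1.91,0.6,0],"angular": [0,0,0]},{"hand": 0.9,"offset": [2.39,0.75,0],"angular": [0,0,0]},{"hand": 0.9,"offset": [2.86,0.9,0],"angular": [0,0,0]}]'

```text
time: 7.32
tool_pos: [0.5752, -0.0653, 0.0743]
tcp_rot: [1.14, 2.927, 0.0]
wrist_force: [-2.3, -1.3, 0.9]
width: 0.899
```

Run:
```python
from h import *
s=bot.read_state();print(s['tool_pos'],st(s['tool_pos']),s['width'],s['wrist_force'])
c=snap('wrist','w5');d=snap('side','s5')
f=np.hstack([cv2.resize(c['frame'][100:384,80:512],(480,316)),cv2.resize(d['frame'][150:229,225:305],(320,316),interpolation=cv2.INTER_CUBIC)]);cv2.imwrite('pics/c5.png',f)
```

```text
[ 0.57518739 -0.06533823  0.07426012] [4.5 0.3] 0.8989969433047809 [-2.32564013 -1.3361766   0.88645228]
```

View pics/c5.png

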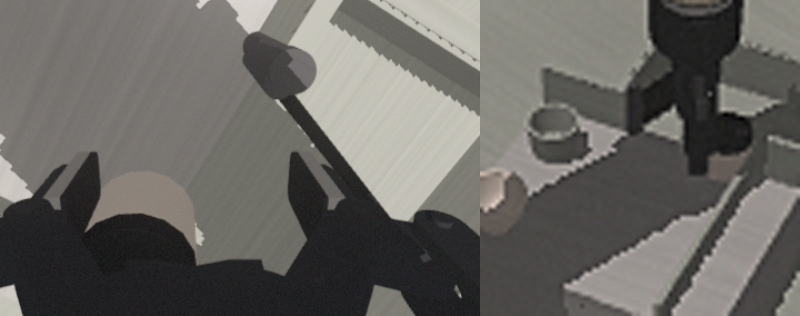

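The flap is held far open and the pot is still seated on the pusher pad, with its centre at about x = 0. I push on until it drops.

drive_tool --deltas '[{"hand": 0.9,"offset": [0.48,0.15,0],"angular": [0,0,0]},{"hand": 0.9,"offset": [0.95,0.3,0],"angular": [0,0,0]},{"hand": 0.9,"offset": [1.43,0.45,0],"angular": [0,0,0]},{"hand": 0.9,"offset": [1.8,0.56,0],"angular": [0,0,0]},{"hand": 0.9,"offset": [1.8,0.56,0],"angular": [0,0,0]},{"hand": 0.9,"offset": [1.8,0.56,0],"angular": [0,0,0]}]'

```text
time: 8.18
tool_pos: [0.5934, -0.0598, 0.0745]
tcp_rot: [1.14, 2.926, 0.001]
wrist_force: [2.3, -1.5, -0.8]
width: 0.894
```

Run:
```python
from h import *
s=bot.read_state();print(s['tool_pos'],st(s['tool_pos']),s['width'],s['wrist_force'])
c=snap('wrist','w6');d=snap('side','s6')
f=np.hstack([cv2.resize(c['frame'][100:384,80:512],(480,316)),cv2.resize(d['frame'][140:219,230:310],(320,316),interpolation=cv2.INTER_CUBIC)]);cv2.imwrite('pics/c6.png',f)
```

```text
[ 0.59341782 -0.05980464  0.07454992] [23.5  0.2] 0.8940376611370514 [ 2.28042265 -1.54400157 -0.84996998]
```

View pics/c6.png

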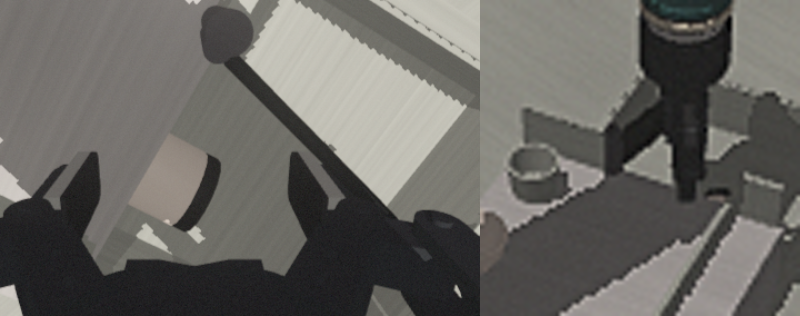

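The pot has tipped over the edge, lid forward. I hold the flap open a moment so it can settle.

drive_tool --deltas '[{"hand": 0.9,"offset": [0,0,0],"angular": [0,0,0]},{"hand": 0.9,"offset": [0,0,0],"angular": [0,0,0]},{"hand": 0.9,"offset": [0,0,0],"angular": [0,0,0]},{"hand": 0.9,"offset": [0,0,0],"angular": [0,0,0]}]'

```text
time: 8.78
tool_pos: [0.5927, -0.0598, 0.0744]
tcp_rot: [1.14, 2.927, 0.0]
wrist_force: [1.3, -1.3, 0.8]
width: 0.899
```

Run:
```python
from h import *
s=bot.read_state();print(st(s['tool_pos']),s['wrist_force'])
c=snap('wrist','w7');d=snap('side','s7')
f=np.hstack([cv2.resize(c['frame'][100:384,80:512],(480,316)),cv2.resize(d['frame'][140:219,230:310],(320,316),interpolation=cv2.INTER_CUBIC)]);cv2.imwrite('pics/c7.png',f)
print(np.abs(c['frame'].astype(int)-np.load('pics/w6.npz')['f'])[200:320,180:290].mean())
k=480/432
for n,p in dict(sill0=(6,-30,75),sill1=(6,0,75),sillm=(6,-60,75),floor=(40,-30,6)).items(): print(n,((proj('w7',W(*p))-[80,100])*k).round())
```

```text
[22.9  0.4] [ 1.29646483 -1.32308467  0.81148057]
3.7416161616161614
sill0 [127. 198.]
sill1 [159. 143.]
sillm [ 97. 247.]
floor [193. 164.]
```

View pics/c7.png

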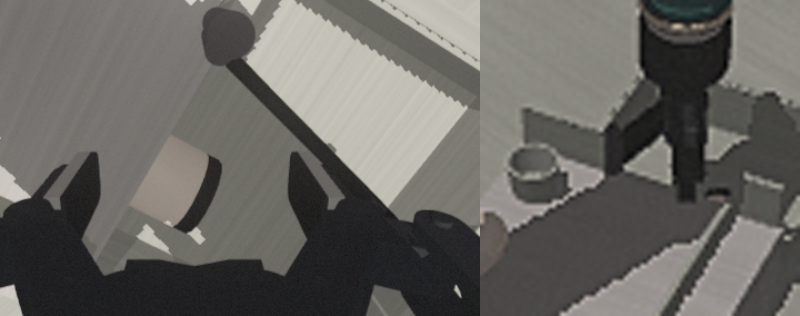

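Run:
```python
from h import *
k=480/432
for z in(.02,.03,.05,.075,.09):
    A=ray('w7',(212/k+80,155/k+100),z);B=ray('w7',(187/k+80,231/k+100),z);print(z,st(A),st(B),(np.linalg.norm(A-B)*1e3).round(1))
```

```text
0.02 [ 43.3 -13.4] [ 56.5 -66.2] 54.4
0.03 [40.6 -9.8] [ 53.1 -59.9] 51.6
0.05 [35.1 -2.5] [ 46.2 -47.2] 46.1
0.075 [28.3  6.6] [ 37.7 -31.4] 39.2
0.09 [24.2 12.1] [ 32.6 -21.9] 35.1
```

drive_tool --deltas '[{"hand": 0.9,"offset": [-1.2,-0.37,0],"angular": [0,0,0]},{"hand": 0.9,"offset": [-2.4,-0.75,0],"angular": [0,0,0]},{"hand": 0.9,"offset": [-3.6,-1.13,0],"angular": [0,0,0]},{"hand": 0.9,"offset": [-4.8,-1.5,0],"angular": [0,0,0]},{"hand": 0.9,"offset": [-6.0,-1.88,0],"angular": [0,0,0]},{"hand": 0.9,"offset": [-7.2,-2.26,0],"angular": [0,0,0]},{"hand": 0.9,"offset": [-8.6,-2.7,0],"angular": [0,0,0]},{"hand": 0.9,"offset": [-9.1,-2.85,0],"angular": [0,0,0]}]'

```text
time: 9.88
tool_pos: [0.5004, -0.0884, 0.0741]
tcp_rot: [-1.14, -2.927, 0.0]
wrist_force: [0.6, 0.3, -0.4]
width: 0.9
```

drive_tool --deltas '[{"hand": 0.9,"offset": [0,0,1],"angular": [0,0,0]},{"hand": 0.9,"offset": [0,0,6],"angular": [0,0,0]},{"hand": 0.9,"offset": [0,0,12],"angular": [0,0,0]},{"hand": 0.9,"offset": [-5,6,16],"angular": [0,0,0]},{"hand": 0.9,"offset": [-8,12,18],"angular": [0,0,0]},{"hand": 0.9,"offset": [-9,17,18],"angular": [0,0,0]},{"hand": 0.9,"offset": [-9,23,18],"angular": [0,0,0]},{"hand": 0.9,"offset": [-9,28,18],"angular": [0,0,0]}]'

```text
time: 10.88
tool_pos: [0.4119, 0.1915, 0.2563]
tcp_rot: [1.139, 2.925, 0.004]
wrist_force: [0.7, -0.3, -0.0]
width: 0.897
```

drive_tool --deltas '[{"hand": 0.9,"offset": [-2,5,0],"angular": [0,0,0]},{"hand": 0.9,"offset": [-2,10,0],"angular": [0,0,0]},{"hand": 0.9,"offset": [-2,13,0],"angular": [0,0,0]},{"hand": 0.9,"offset": [-2,13,0],"angular": [0,0,0]},{"hand": 0.9,"offset": [-2,13,0],"angular": [0,0,0]}]'

```text
time: 11.5
tool_pos: [0.3918, 0.3189, 0.2546]
tcp_rot: [1.139, 2.927, -0.0]
wrist_force: [0.2, -0.0, 0.2]
width: 0.9
```

Run:
```python
from h import *
s=bot.read_state();print(s['time'],s['tool_pos'],s['wrist_force'])
c=snap('top','t8');d=snap('side','s8')
f=np.hstack([cv2.resize(c['frame'][115:240,220:320],(400,500),interpolation=cv2.INTER_CUBIC),cv2.resize(d['frame'][140:260,225:321],(400,500),interpolation=cv2.INTER_CUBIC)]);cv2.imwrite('pics/c8.png',f)
```

```text
11.5 [0.39177103 0.3188986  0.25462522] [ 0.16930737 -0.03702028  0.22880549]
```

View pics/c8.png

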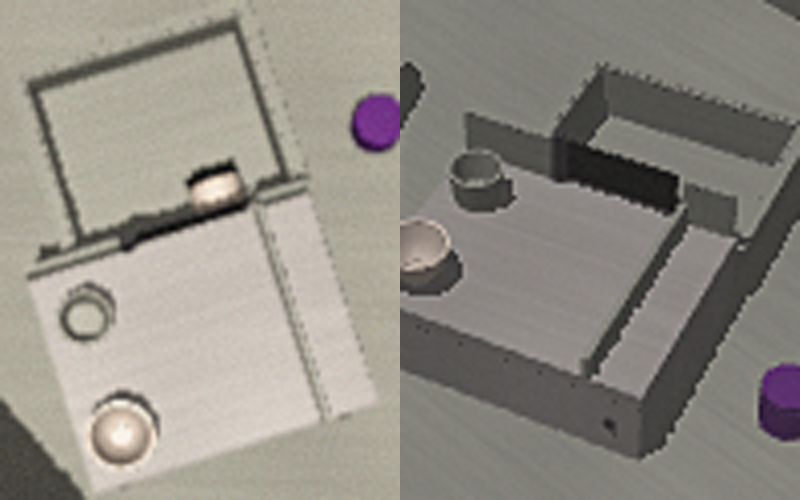

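The flap is shut in line with the guard. The pot lies on its side in the pan at (213,187), and the ramekin and cup have not moved. I hand the job in.

Run:
```python
from h import *
a0=np.load('pics/side0.npz')['f'].astype(int);b=np.load('pics/s8.npz')['f'].astype(int)
m=(np.abs(a0-b).max(2)>60);print('moved px at right objects',m[220:330,310:480].sum(),'cup/ramekin',m[170:215,218:255].sum(),'bowl',m[110:150,180:225].sum())
print(bot.finish_job())
```

```text
moved px at right objects 0 cup/ramekin 133 bowl 0
the job is handed in; nothing more can be done
None
```

The pot is in the soak pan, the flap has fallen shut, and the job is handed in at about 11.6 s of the 48 s allowed.

**What I did:** I slid the pot sideways to the fence with the shut fingers. Then I opened the hand. One finger swung the flap open while the other pushed the pot along the fence until it tipped over the sill. I held the flap open until the pot had settled, drew straight back so the flap closed, and moved the arm clear. The pot was never gripped. By my geometry and the pictures it stayed well clear of the flap.

**Last checks:**
- **Pot:** it lies on its side in the pan, just behind the flap and below it.
- **Flap:** it is in line with the guard in both the top and side views.
- **Forces:** the wrist force was about 5 N at the highest reading I took, and near zero with the arm clear.
- **Other things:** the areas round the bowl and the objects on the right show no change from the first side picture.

**One check disagreed:** 133 pixels changed in the area round the ramekin and dip cup in the side view. In the top view, both stand within 1 pixel of where they started, so I take the change to be shadow. I did not check it further.

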